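# Bring the hanging die bar to rest over the press nest

### The job

Take the hand post of the overhead carriage and draw the carriage along its rail, so that the hanging die bar comes off the wooden prop, and bring it over the low nest plate. The bar will rock for minutes once its end drops off the prop: damp the rocking by moving the carriage, without touching the bar with the robot, letting the bar touch the prop again, shifting the prop, or making it rock wilder than about half a radian. Keep the bar level and still, centred over the nest, for several seconds, then let go of the post and leave everything at rest like that.

Things in the scene. Friction and masses are not known exactly. Their poses are not given: they have to be found in the camera images.
- rail: Fixed overhead rail: an aluminium bar 24 x 24 mm, 960 mm long, centre line 245 mm above the table, on two green posts 480 mm either side of the middle. Origin on the table under the middle of the bar; its y axis runs along the bar, z up. Place and yaw vary.
- carriage (a joint): Travel of the grey carriage along the rail in m: 0 at its start (200 mm from the rail's middle towards the rail's -y end, against a stop), growing along the rail's +y, up to 0.46. It runs with about 1.5 N of friction (varying) and stays where it is left.
- grip (a point): Grasp point on the carriage's black square hand post (26 x 26 mm, sides parallel to the rail's x and y, standing free from 272 to 346 mm above the table). The point is on the post's axis at 320 mm; grip from above.
- pivot (a point): Centre of the carriage's cross pin on which the die bar hangs, 165 mm above the table, straight below the grip point.
- swing (a joint): Rocking angle of the die bar about the pin, rad: 0 = level (rest), positive = the bar's end towards the rail's -y is up. Starts propped at 0.30. Almost undamped. Free period about 1.81 s (+-10 %, the centre weight varies), like a pendulum of 0.81 m: accelerating the carriage by a towards +y adds +a/0.81 m to its angular acceleration. Stops at 0.6 either way.
- beam: The die bar: flat aluminium bar 300 mm long along the rail, with a brass die block 46 x 30 x 34 mm 140 mm either side of the pin, and outside each a dome-ended foot pin (radius 12 mm, axis 155 mm from the pin, lowest point 57 mm below it when level). With its round steel centre weight below the pin about 0.9 kg. Origin on the pin; y along the bar, z up when level. Not to be touched.
- prop: Loose wooden block 90 x 70 x 156 mm (70 mm along the rail), 0.6 kg, standing upright; the foot at the rail's -y end of the bar rests on its flat top, 15 to 35 mm from the top's edge on the rail's +y side, so the foot drops off when the carriage has gone that far. Origin under its centre.
- nest: Fixed target: green base plate 130 x 100 mm, 14 mm thick (100 mm along the rail), with a raised steel square 70 x 70 mm and two short pins 44 mm high at either side. It lies under the rail, 230 to 380 mm along from the carriage's start. Origin under its centre.
- nest_center (a point): Centre of the nest's raised square, 26 mm above the table; the pin must stop straight above it.
Mind the look-alikes: they are no part of the job. What is meant by the nest is not purple, and is the larger of those in its own colour. What is shaped like the prop but yellow is not meant.

How it is judged:
On the way, in this order (a step that is already met when the one before it is completed fails the run):
1. the bar's end is off the prop (value of joint swing below 0.16 rad and value of joint carriage above 0.008 m), for 0.2 s.
2. the bar is kept level and still over the nest for 3 s (value of joint swing between -0.07 and 0.07 rad and horizontal distance between pivot and nest_center below 0.02 m), for 3 s.
At the end, for the whole second after the job is handed in: The pin stands within 18 mm of straight above the nest's centre, the bar stays within 0.07 rad of level, nearly still (under 0.3 rad/s), the prop still stands, and the post is released (value of joint swing between -0.07 and 0.07 rad and horizontal distance between pivot and nest_center below 0.018 m and linear speed of beam below 0.05 m/s and angular speed of beam below 0.3 rad/s and angle between prop's own z axis and vertical below 0.1 rad); the robot touches nothing.
It fails at once if the robot touches the die bar (contact force between any of the fingers, the arm and beam above 0.5 N).
It fails at once if the bar touches the prop again after dropping off it (contact force between beam and prop above 0.8 N and value of joint swing below 0.13 rad).
It fails at once if the bar rocks beyond 0.52 rad (value of joint swing above 0.52 rad or value of joint swing below -0.52 rad).
It fails at once if the prop is shifted by more than 30 mm (distance of prop from where it was at the start of the episode above 0.03 m).
It also fails if it takes over 54 s, if anything falls off the work surface, if the arm or the gripper's body presses on something with over 40 N, if the wrist force passes 120 N, or if a joint passes its speed limit or range.

### The arm

A 7-joint arm with a two-finger parallel gripper is mounted at the origin on the work surface. World frame = base frame: x ahead of the robot, y to its left, z up, the work surface at z = 0. Lengths are in m, angles in rad, forces in N, time in s.
With the tool pointing down it reaches from about 0.425 to 0.875 m from the base axis. Payload 4.7 kg.
Tool frame: the origin (TCP) lies on the front face of the gripper's body, between the roots of the fingers; the fingertips stand 70 mm ahead of it and the grasp point (between the pads) lies 51 mm ahead of it; z points along the fingers, y is the line along which they close (so a half turn about z gives the same grasp; the last joint's range is limited). The gripper opens to 87 mm and grips with 3 to 60 N. Pads are 19 mm wide; open, the fingers measure 117 mm over their backs; the gripper's body (75 mm by 190 mm) begins 51 mm behind the grasp point.
Start: joints at [1.276, 0.321, -0.07, 1.45, 0.023, 1.371, -0.057], TCP at [0.198, -0.619, 0.292] pointing down, gripper open.
Joint ranges: [-2.86, 2.86], [-0.3, 2.09], [-1.38, 1.24], [0.06, 2.45], [-1.56, 4.7], [0.09, 2.05], [-2.69, 2.69]. Speed limits (rad/s): [2.57, 2.57, 3.14, 3.14, 3.14, 3.14, 3.14].

### API

Orientations are given as a rotation vector (axis times angle).
In Python, from plant import get_state, optics, r gives the robot as it stands. The module is installed in compiled form; this text tells all that it offers.
- The arm moves only by the tool apply_moves, never from a script. Its argument "rows" is a list of rows, each a list of 6 numbers: the shift along the tool's x, y, z normalised to -1 to 1, where 1 is 300 mm, then the turn, a rotation vector about the tool's x, y, z normalised to -1 to 1, where 1 is pi/4 rad. In form: [[tx, ty, tz, ax, ay, az], ...]. A call has 1 to 12 rows; each row is the pose to reach, as a shift and turn from the pose commanded when the call began, along the tool's axes at that moment; what a row does not reach only later rows make up. A row lasts 1/12 s, in which the tool goes at most 41.7 mm and 7.16 degrees, less where a joint would pass 70% of its speed; a pose out of reach is approached as far as the arm can. A call with a number of a shift or a turn outside -1 to 1 is refused whole. A call with a gripper value outside its range is refused whole. "jaw" is the opening, from 0 (shut) to 1 (fully open), set as the call begins (left out, the last holds). The fingers move at their own pace and stop on an object; "newtons" is the grip in N (left out, the last holds). Time passes only in rows, so rows that repeat a pose let the fingers close. It gives the time, the measured TCP pose, the force, the opening and the grip force at its end, in the units of the state.
- get_state(): the state, without advancing time (a new reading comes with each control period).
- optics.get_image(name): name is "scene" or "top"; returns (picture, depth): 400x640x3 uint8, red, green, blue; 400x640 float32, m along the optical axis (not along the pixel's ray), 0 where there is no reading.
- optics.get_calibration(name): a dict with "intrinsics" (3x3 intrinsics, pixels), "extrinsics" (4x4, takes a point from camera to world coordinates). Camera axes: x right, y up, looking along -z (the intrinsics and any distortion apply to the point x, -y, -z); pixel columns grow to the right and rows downward; lengths in m; the calibration is good to about 2 mm. A picture is of the moment at which its call begins. get_calibration takes no time and is no camera call.
- r.close_job(): hands the job in; it is judged then, once.
The state is a dict: "time": time; "joints": joint angles; "dq": joint speeds; "effort": joint torques, N m; "tcp_pos": TCP position; "orientation": TCP orientation; "force": force on the tool from outside, world axes, zero at the start; "ft_torque": the same for the moment, N m; "opening": finger opening in m; "grip_force": force on a finger pad.
Only numpy, scipy, OpenCV 4.12 (cv2) and the standard library are available. Lean on these libraries where they do the work, as an engineer would, in place of code of your own. Each camera call takes 0.05 s, during which the arm holds its last target. There are 200 camera calls.

## Working session

There is one attempt and no reset: what is moved stays moved. The work goes in short steps, Python scripts to look and compute and a tool call to move; the robot and the scene stay as the last step left them, time stands still between calls to the robot, and variables do not carry over. Pictures are saved under pics/ and viewed, at most 10 in all, crops included, and the job is handed in when it is done.

Besides the shell and the picture viewer there is one more tool, called after "Emit:" as name(argument=value, ...), one argument or row to a line, values as JSON. apply_moves: Moves the arm, as the interface text tells. Its arguments: {"type":"object","properties":{"rows":{"type":"array"},"jaw":{"type":"number"},"newtons":{"type":"number"}},"required":["rows"]}

```bash
mkdir -p pics; python3 - <<'E'
from plant import get_state, optics, r
import cv2,numpy as np
print(get_state())
for n in ("scene","top"):
    p,d=optics.get_image(n); c=optics.get_calibration(n); np.savez(f"{n}0.npz",p=p,d=d,K=c["intrinsics"],E=c["extrinsics"])
    cv2.imwrite(f"pics/{n}0.png",p[...,::-1]); print(n,c)
E
```

```text
{'time': 0.0, 'joints': array([ 1.27608956,  0.32181997, -0.0700639 ,  1.45173451,  0.02263534,
        1.37080996, -0.05691803]), 'dq': array([ 0.00139803,  0.0007641 , -0.00019421,  0.00134855,  0.0001636 ,
       -0.00071785, -0.00188561]), 'effort': array([ 2.33634746e-04, -4.91279769e+01, -4.03612750e-01, -3.12521517e+01,
       -6.37101755e-02,  4.36884561e-02,  1.62156934e-04]), 'tcp_pos': array([ 0.19734919, -0.61884602,  0.29113334]), 'orientation': array([-3.10230662e+00, -4.82851676e-01,  7.00822895e-04]), 'force': array([-0.38745037, -0.33931436,  0.05170392]), 'ft_torque': array([0.0696531 , 0.03035317, 0.02136735]), 'grip_force': 0.0, 'opening': 0.08720392391379878}
scene {'intrinsics': array([[383.94964294,   0.        , 318.48105296],
       [  0.        , 383.94964294, 199.95586361],
       [  0.        ,   0.        ,   1.        ]]), 'extrinsics': array([[-0.05540448, -0.70935022,  0.70267532,  1.17394695],
       [ 0.99846165, -0.03783669,  0.0405305 , -0.00632237],
       [-0.00216341,  0.70383993,  0.71035531,  0.97713869],
       [ 0.        ,  0.        ,  0.        ,  1.        ]])}
top {'intrinsics': array([[467.64293808,   0.        , 321.48184803],
       [  0.        , 467.64293808, 200.75204929],
       [  0.        ,   0.        ,   1.        ]]), 'extrinsics': array([[-2.13794282e-02,  9.97315460e-01, -7.00342366e-02,
         3.31402376e-01],
       [-9.99770853e-01, -2.14024342e-02,  4.21944964e-04,
        -3.18428843e-02],
       [-1.07809091e-03,  7.00272094e-02,  9.97544499e-01,
         1.68419248e+00],
       [ 0.00000000e+00,  0.00000000e+00,  0.00000000e+00,
         1.00000000e+00]])}
```

View pics/scene0.png

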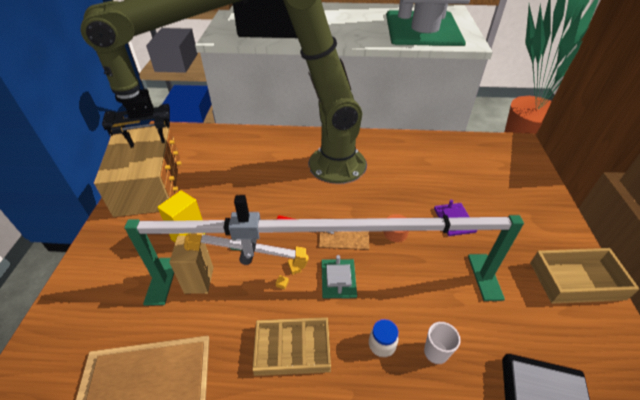

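View pics/top0.png

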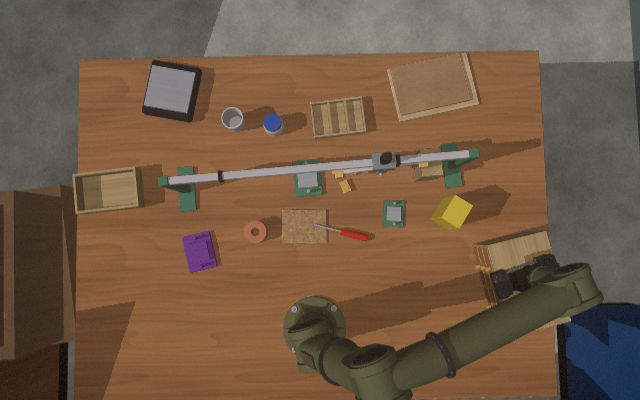

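Top image: there are three nest-like plates, a green one under the rail at (307,178), a smaller green one at (394,213) and a purple one at (200,252). The nest is (307,178), since it is green, the larger of the two greens and under the rail. The prop is the wooden block at (428,165), and the yellow block at (453,212) is a decoy. The carriage post is at (385,159).

```bash
cat > h.py <<'E'
import numpy as np
def cloud(d,K,E):
    v,u=np.mgrid[:d.shape[0],:d.shape[1]].astype(float)
    P=np.stack([(u-K[0,2])/K[0,0]*d,-(v-K[1,2])/K[1,1]*d,-d],-1)
    W=P@E[:3,:3].T+E[:3,3]; W[d<=0]=np.nan; return W
E
python3 - <<'E'
import numpy as np,cv2
from h import cloud
for n in("top","scene"):
    f=np.load(n+"0.npz"); W=cloud(f["d"],f["K"],f["E"]); p=f["p"].astype(int)
    z=W[...,2]
    box=(W[...,0]>.3)&(W[...,0]<.85)
    rail=box&(abs(z-.257)<.006)&(abs(W[...,1])<.5)&(W[...,0]>.45)
    pts=W[rail][:,:2]; l=cv2.fitLine(pts.astype(np.float32),cv2.DIST_HUBER,0,.01,.01).ravel()
    print(n,"rail",len(pts),l,"yaw",np.arctan2(-l[0],l[1]), "ends",pts[:,1].min(),pts[:,1].max())
    post=box&(z>.325)&(z<.36)&(W[...,1]>-.35)&(W[...,1]<0)&(W[...,0]>.45)
    q=W[post]; print("post",len(q),np.median(q,0),q.min(0),q.max(0))
    t=box&(abs(z-.156)<.005)&(W[...,1]>-.4)&(W[...,1]<-.1); q=W[t]; print("prop",len(q),q.min(0) if len(q) else 0,q.max(0) if len(q) else 0)
    g=box&(z>.01)&(z<.03)&(abs(W[...,1]-.0)<.12)&(W[...,0]>.45)
    q=W[g]; print("nest",len(q),q.min(0),q.max(0)); np.save(n+"_nest.npy",q)
    if n=="top":
        ys,xs=np.where(g); print(cv2.minAreaRect(q[:,:2].astype(np.float32)))
        cv2.imwrite("pics/c1.png",cv2.resize(f["p"][130:240,285:475,::-1],None,fx=4,fy=4,interpolation=2))
E
```

```text
top rail 2151 [ 0.06877302 -0.9976323   0.5349528   0.00541314] yaw -3.0727654 ends -0.4995327303130876 0.46913573693558663
post 89 [ 0.55053148 -0.22414444  0.34329621] [ 0.53806862 -0.23720362  0.32761253] [ 0.56434251 -0.2114291   0.34956738]
prop 145 [ 0.5155959  -0.39968001  0.1510666 ] [ 0.60335692 -0.16801973  0.16099588]
nest 1035 [ 0.45581401 -0.11943857  0.01000535] [0.84480611 0.11808252 0.02998861]
((0.649789035320282, -0.0010910406708717346), (0.38801801204681396, 0.23756097257137299), 0.49956032633781433)
scene rail 3160 [ 0.0704536  -0.9975151   0.54979247 -0.16209298] yaw -3.0710807 ends -0.4994877751293185 0.4648590946487862
post 159 [ 0.55890625 -0.22552434  0.34418208] [ 0.53784761 -0.24002678  0.32522962] [ 0.56639165 -0.21359794  0.34875113]
prop 305 [ 0.53582818 -0.39975797  0.1512256 ] [ 0.60629652 -0.16969865  0.16084335]
nest 1827 [ 0.46889563 -0.119155    0.01000118] [0.81741326 0.11920474 0.02997891]
```

View pics/c1.png

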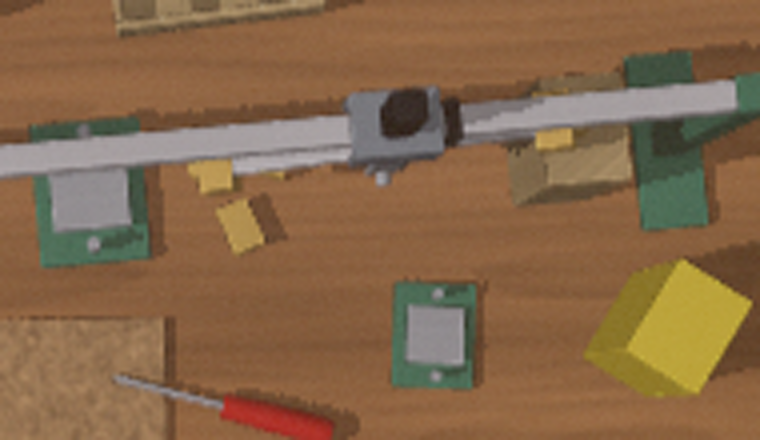

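Crop: the larger green plate is at crop (93,190), i.e. full image (308,178), and it sits under the rail. The small green one at (437,335) and the yellow block are look-alikes. The wooden prop is at (570,150), under the bar's right-hand end. Next I locate the nest, the swing and the approach.

```bash
cat >> h.py <<'E'
import cv2
u=np.array([-.0695,.9976]); n=np.array([.9976,.0695]); P0=np.array([.5513,-.2245])
def sl(W): # along-rail coordinate from carriage start, lateral
    q=W[...,:2]-P0; return q@u,q@n
def brass(p):
    h=cv2.cvtColor(p,cv2.COLOR_RGB2HSV); return (h[...,0]>16)&(h[...,0]<30)&(h[...,1]>110)&(h[...,2]>110)
def swing(p,d,K,E,s0):
    W=cloud(d,K,E); s,l=sl(W); z=W[...,2]; s=s-s0
    m=brass(p)&(abs(l)<.045)&(z>.06)&(z<.26)&(abs(s)<.19)
    A=m&(s<-.09); B=m&(s>.09)
    f=lambda M:(np.median(s[M]),np.median(z[M]),int(M.sum())) if M.sum()>5 else (np.nan,np.nan,0)
    a,b=f(A),f(B); return np.arctan2(a[1]-b[1],b[0]-a[0]),a,b
E
python3 - <<'E'
from h import *
from scipy.spatial.transform import Rotation as R
for nm in("top","scene"):
    f=np.load(nm+"0.npz"); W=cloud(f["d"],f["K"],f["E"]); s,l=sl(W); z=W[...,2]
    h=cv2.cvtColor(f["p"],cv2.COLOR_RGB2HSV)
    g=(h[...,0]>60)&(h[...,0]<95)&(h[...,1]>80)&(z>.008)&(z<.02)&(s>.1)&(s<.5)&(abs(l)<.1)
    print(nm,"plate",g.sum(),[np.percentile(q[g],[1,50,99]).round(4) for q in(s,l)],cv2.minAreaRect(np.c_[s[g],l[g]].astype(np.float32)))
    st=(h[...,1]<60)&(z>.02)&(z<.032)&(s>.1)&(s<.5)&(abs(l)<.1)
    print("steel",st.sum(),[np.percentile(q[st],[1,50,99]).round(4) for q in(s,l)])
    pr=(abs(z-.156)<.004)&(abs(l)<.07)&(s<-.05)&(s>-.3); print("prop",[np.percentile(q[pr],[1,99]).round(4) for q in(s,l)])
    po=(z>.335)&(abs(s)<.04)&(abs(l)<.04); print("post",[np.percentile(q[po],[2,98]).round(4) for q in(s,l)])
    print("swing",swing(f["p"],f["d"],f["K"],f["E"],0))
from plant import get_state
S=get_state(); M=R.from_rotvec(S["orientation"]).as_matrix(); print(M.round(3))
for t in ([*P0,.46],[*P0,.371]): print((M.T@(np.array(t)-S["tcp_pos"])/.3).round(3))
e=R.from_matrix(M.T@np.c_[np.r_[n,0],np.r_[-u,0],[0,0,-1]]).as_rotvec(); print((e/(np.pi/4)).round(3))
E
```

```text
top plate 2 [array([0.2651, 0.278 , 0.2909]), array([-0.0479, -0.0322, -0.0165])] ((0.2780367434024811, -0.032175906002521515), (0.04148279130458832, 0.0), -129.43360900878906)
steel 257 [array([0.208 , 0.2422, 0.2766]), array([-0.0416, -0.0096,  0.0166])]
prop [array([-0.277 , -0.1364]), array([-0.047 ,  0.0415])]
post [array([-0.0119,  0.0117]), array([-0.0123,  0.0122])]
swing (np.float64(0.2843178693517719), (np.float64(-0.13672674936128731), np.float64(0.206724172707902), 78), (np.float64(0.13587202357533282), np.float64(0.12706125130472046), 77))
scene plate 576 [array([0.192 , 0.2329, 0.2868]), array([-0.0592,  0.036 ,  0.0648])] ((0.23935705423355103, 0.0031743310391902924), (0.09559762477874756, 0.12558741867542267), 0.16171032190322876)
steel 515 [array([0.2057, 0.2399, 0.2739]), array([-0.0465,  0.0021,  0.0538])]
prop [array([-0.2859, -0.139 ]), array([-0.0464,  0.0416])]
post [array([-0.014 ,  0.0099]), array([-0.0128,  0.0138])]
swing (np.float64(0.10202851006724638), (np.float64(-0.15463884202423037), np.float64(0.15505519837868004), 1042), (np.float64(0.13107324083966018), np.float64(0.12580284586598145), 255))
[[ 0.953  0.304 -0.001]
 [ 0.304 -0.953  0.002]
 [-0.    -0.002 -1.   ]]
[ 1.523 -0.895 -0.561]
[ 1.523 -0.894 -0.264]
[-0.002  0.     0.305]
```

Emit:
apply_moves(
  rows=[
    [0,0,-0.3,0,0,0],
    [0,0,-0.56,0,0,0.1],
    [0,0,-0.56,0,0,0.2],
    [0,0,-0.56,0,0,0.305],
    [0,0,-0.56,0,0,0.305],
    [0.8,-0.47,-0.56,0,0,0.305],
    [0.8,-0.47,-0.56,0,0,0.305],
    [0.8,-0.47,-0.56,0,0,0.305],
    [0.8,-0.47,-0.56,0,0,0.305],
    [0.8,-0.47,-0.56,0,0,0.305],
    [0.8,-0.47,-0.56,0,0,0.305],
    [0.8,-0.47,-0.56,0,0,0.305],
  ],
  jaw=1,
  newtons=40,
)

```text
time: 1.1
tcp_pos: [0.3863, -0.4079, 0.4601]
orientation: [-3.138, -0.117, -0.002]
force: [-0.4, -0.4, -0.4]
opening: 0.0867
grip_force: 0.0
```

```bash
cat > where.py <<'E'
from h import *
from plant import get_state
from scipy.spatial.transform import Rotation as R
S=get_state(); M=R.from_rotvec(S["orientation"]).as_matrix()
print(S["time"],S["tcp_pos"].round(4),S["force"].round(1),S["opening"],S["grip_force"],"s,l",sl(S["tcp_pos"]))
for t in ([*P0,.46],[*P0,.371]): print((M.T@(np.array(t)-S["tcp_pos"])/.3).round(3))
e=R.from_matrix(M.T@np.c_[np.r_[n,0],np.r_[-u,0],[0,0,-1]]).as_rotvec(); print((e/(np.pi/4)).round(4))
E
python3 where.py
```

```text
1.1 [ 0.3863 -0.4079  0.4601] [-0.4 -0.4 -0.4] 0.08666782249613009 0.0 s,l (np.float64(-0.17146278714441646), np.float64(-0.1773292405382957))
[ 0.594 -0.569  0.002]
[ 0.593 -0.568  0.298]
[-0.0016 -0.0013  0.006 ]
```

Emit:
apply_moves(
  rows=[
    [0.594,-0.569,0,0,0,0.006],
    [0.594,-0.569,0,0,0,0.006],
    [0.594,-0.569,0,0,0,0.006],
    [0.594,-0.569,0,0,0,0.006],
    [0.594,-0.569,0,0,0,0.006],
    [0.594,-0.569,0,0,0,0.006],
    [0.594,-0.569,0,0,0,0.006],
    [0.594,-0.569,0,0,0,0.006],
    [0.594,-0.569,0,0,0,0.006],
    [0.594,-0.569,0,0,0,0.006],
  ],
)

```text
time: 1.93
tcp_pos: [0.5484, -0.2311, 0.46]
orientation: [3.139, 0.097, -0.002]
force: [-0.3, -0.2, 0.4]
opening: 0.087
grip_force: 0.0
```

```bash
python3 where.py
```

```text
1.9333 [ 0.5484 -0.2311  0.46  ] [-0.3 -0.2  0.4] 0.08703183490775054 0.0 s,l (np.float64(-0.006408786844346802), np.float64(-0.003352674073954799))
[ 0.011 -0.021 -0.   ]
[ 0.011 -0.022  0.296]
[ 0.0009  0.0013 -0.0099]
```

Emit:
apply_moves(
  rows=[
    [0,0,0,0,0,0],
    [0,0,0,0,0,0],
    [0,0,0,0,0,0],
  ],
)

```text
time: 2.18
tcp_pos: [0.5487, -0.2303, 0.4604]
orientation: [3.14, 0.098, 0.0]
force: [0.1, 0.5, 0.2]
opening: 0.0869
grip_force: 0.0
```

```bash
python3 where.py
```

```text
2.1833 [ 0.5487 -0.2303  0.4604] [0.1 0.5 0.2] 0.08693404516359918 0.0 s,l (np.float64(-0.005651148216927147), np.float64(-0.0029880086447332255))
[ 0.01  -0.019  0.001]
[ 0.01  -0.019  0.298]
[ 0.0005 -0.     -0.0088]
```

Emit:
apply_moves(
  rows=[
    [0.01,-0.019,0.05,0,0,-0.009],
    [0.01,-0.019,0.15,0,0,-0.009],
    [0.01,-0.019,0.25,0,0,-0.009],
    [0.01,-0.019,0.297,0,0,-0.009],
    [0.01,-0.019,0.297,0,0,-0.009],
    [0.01,-0.019,0.297,0,0,-0.009],
    [0.01,-0.019,0.297,0,0,-0.009],
  ],
)

```text
time: 2.77
tcp_pos: [0.5523, -0.2239, 0.3729]
orientation: [3.139, 0.112, 0.004]
force: [0.6, -0.9, 0.1]
opening: 0.0872
grip_force: 0.0
```

```bash
python3 where.py
```

```text
2.7667 [ 0.5523 -0.2239  0.3729] [ 0.6 -0.9  0.1] 0.08717135867280001 0.0 s,l (np.float64(0.0005603594508109779), np.float64(0.0010576326641739578))
[-0.003  0.002 -0.29 ]
[-0.004  0.002  0.006]
[ 0.0015 -0.0028  0.002 ]
```

Emit:
apply_moves(
  rows=[
    [0,0,0,0,0,0],
    [0,0,0,0,0,0],
    [0,0,0,0,0,0],
    [0,0,0,0,0,0],
    [0,0,0,0,0,0],
    [0,0,0,0,0,0],
    [0,0,0,0,0,0],
    [0,0,0,0,0,0],
  ],
  jaw=0.25,
  newtons=40,
)

```text
time: 3.43
tcp_pos: [0.5519, -0.2235, 0.3711]
orientation: [3.14, 0.112, -0.0]
force: [-0.5, -0.4, -1.1]
opening: 0.0413
grip_force: 0.0
```

```bash
python3 where.py
```

```text
3.4333 [ 0.5519 -0.2235  0.3711] [-0.5 -0.4 -1.1] 0.04131089227749159 0.0 s,l (np.float64(0.0009809322182223466), np.float64(0.0006521025413576758))
[-0.002  0.003 -0.296]
[-0.002  0.003  0.   ]
[0.     0.0002 0.0026]
```

Emit:
apply_moves(
  rows=[
    [0,0,0,0,0,0],
    [0,0,0,0,0,0],
    [0,0,0,0,0,0],
    [0,0,0,0,0,0],
    [0,0,0,0,0,0],
    [0,0,0,0,0,0],
    [0,0,0,0,0,0],
    [0,0,0,0,0,0],
  ],
  jaw=0,
  newtons=40,
)

```text
time: 4.1
tcp_pos: [0.5519, -0.2236, 0.3711]
orientation: [3.139, 0.112, -0.0]
force: [0.8, -1.2, -0.2]
opening: 0.0256
grip_force: 40.0
```

```bash
python3 where.py; python3 - <<'E'
from h import *
from plant import get_state,optics
p,d=optics.get_image("scene"); c=optics.get_calibration("scene")
cv2.imwrite("pics/s1.png",p[...,::-1])
print(swing(p,d,c["intrinsics"],c["extrinsics"],0.001)); print(get_state()["time"])
E
```

```text
4.1 [ 0.5519 -0.2236  0.3711] [ 0.8 -1.2 -0.2] 0.02563453696116312 40.00069371890277 s,l (np.float64(0.0008247074614672347), np.float64(0.0006550024838281101))
[-0.002  0.003 -0.296]
[-0.002  0.003  0.   ]
[0.0004 0.0001 0.0024]
(np.float64(0.10244196029627077), (np.float64(-0.15500329351926784), np.float64(0.15489161333838453), 1061), (np.float64(0.13344762078718242), np.float64(0.12523833289630104), 254))
4.15
```

View pics/s1.png

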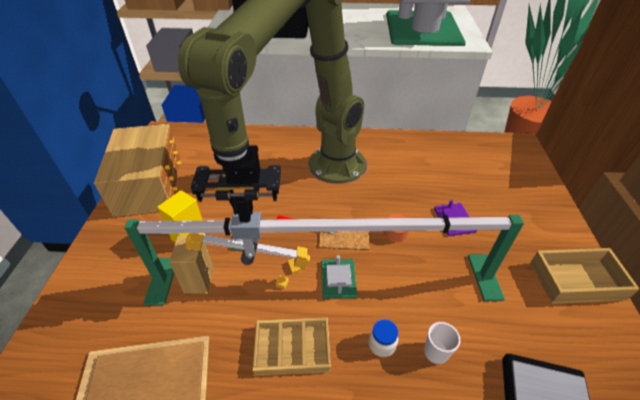

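The scene view shows the gripper holding the post at (243,190) with the bar still propped. Next I simulate the pull-off profile.

```bash
cat > sim1.py <<'E'
import numpy as np
from scipy.interpolate import interp1d
w2=(2*np.pi/1.81)**2; L=.81
def sim(rows,edge,tau=.05,T=2.5):
    dt=.0005; t=np.arange(0,T,dt); k=np.r_[0,rows]/1000
    cmd=np.interp(t,np.arange(len(k))/12,k); x=np.zeros_like(t); v=0;y=0
    th,om=.3,0; out=[];mind=9;x=0;y1=0
    for i in range(len(t)):
        y1n=y1+(cmd[i]-y1)*dt/(tau/2); xn=x+(y1n-x)*dt/(tau/2); vn=(xn-x)/dt; a=(vn-v)/dt; x,y1,v=xn,y1n,vn
        om+=(-w2*np.sin(th)+a/L)*dt; th+=om*dt
        cy=lambda q:x-.155*np.cos(q)-.045*np.sin(q); cz=lambda q:.155*np.sin(q)-.045*np.cos(q)+.165-.156
        def pen(q):
            c=cy(q); 
            return cz(q)-.012 if c<edge else np.hypot(c-edge,cz(q))-.012
        if th>-.05 and pen(th)<0 :
            t0=th
            while pen(th)<0 and th<.32: th+=.0002
            om=max(om,(th-t0)/dt*0) if pen(t0)<-.002 else 0
            if th<.13: mind=min(mind,-1)
        if th<.13: mind=min(mind,pen(th) if th>-.1 else 9)
        out.append((t[i],x,th,om))
    o=np.array(out); A=np.sqrt(o[-1,2]**2+o[-1,3]**2/w2); return mind,A,np.abs(o[:,2]).max(),o
if __name__=="__main__":
    for rows in ([5,15,29,44,59,72,80,83],[4,12,23,35,47,59,71,80,84],[3,9,17,27,37,47,57,67,76,82,84],[5,15,29,44,59,74,89,104,119,134]):
        for e in(-.148,-.137,-.126): m,A,mx,o=sim(np.r_[rows,[rows[-1]]*10],e); print(len(rows),e,round(m,4),A.round(3),mx.round(3))
E
python3 sim1.py
```

```text
8 -0.148 0.0479 0.357 0.359
8 -0.137 0.0432 0.356 0.358
8 -0.126 0.0367 0.351 0.353
9 -0.148 0.0392 0.348 0.35
9 -0.137 0.0378 0.349 0.351
9 -0.126 0.0355 0.346 0.348
11 -0.148 0.0318 0.336 0.338
11 -0.137 0.0315 0.341 0.342
11 -0.126 0.0308 0.341 0.342
10 -0.148 0.0503 0.347 0.349
10 -0.137 0.0497 0.355 0.357
10 -0.126 0.0497 0.361 0.363
```

Emit:
apply_moves(
  rows=[
    [0,-0.013,0,0,0,0],
    [0,-0.04,0,0,0,0],
    [0,-0.077,0,0,0,0],
    [0,-0.117,0,0,0,0],
    [0,-0.157,0,0,0,0],
    [0,-0.197,0,0,0,0],
    [0,-0.237,0,0,0,0],
    [0,-0.267,0,0,0,0],
    [0,-0.28,0,0,0,0],
    [0,-0.28,0,0,0,0],
    [0,-0.28,0,0,0,0],
  ],
)

```text
time: 5.07
tcp_pos: [0.5459, -0.1389, 0.3711]
orientation: [-3.139, -0.114, 0.0]
force: [1.4, 1.2, -1.8]
opening: 0.0257
grip_force: 40.0
```

```bash
cat >> h.py <<'E'
from plant import get_state,optics
from scipy.optimize import curve_fit
def meas(N,tag,w=None,pic=False):
    c=optics.get_calibration("scene"); K,E=c["intrinsics"],c["extrinsics"]; D=[]
    for i in range(N):
        S=get_state(); t=S["time"]; s0=sl(S["tcp_pos"])[0]-.001
        p,d=optics.get_image("scene")
        W=cloud(d,K,E); s,l=sl(W); z=W[...,2]; r=s-s0
        m=brass(p)&(abs(l)<.045)&(z>.06)&(z<.26)&(abs(r)<.19)&(s>-.12)
        B=m&(r>.09); A=m&(r<-.09)
        g=lambda M,q:np.median(q[M]) if M.sum()>15 else np.nan
        D.append((t,s0,np.arctan2(.165-g(B,z),g(B,r))+.009,np.arctan2(g(A,z)-.165,-g(A,r))))
    if pic: cv2.imwrite(f"pics/{tag}.png",p[...,::-1])
    D=np.array(D); np.save(tag+".npy",D); return D,p
def fit(t,th,w=None):
    ok=np.isfinite(th); t,th=t[ok],th[ok]; t0=t[-1]
    if w is None:
        f=lambda t,a,b,w,c:a*np.cos(w*(t-t0))+b*np.sin(w*(t-t0))+c; q,_=curve_fit(f,t,th,[.1,.1,3.47,0])
    else:
        f=lambda t,a,b,c:a*np.cos(w*(t-t0))+b*np.sin(w*(t-t0))+c; q,_=curve_fit(f,t,th,[.1,.1,0]); q=np.r_[q[:2],w,q[2]]
    A=np.hypot(q[0],q[1]); return t0,q,A,np.std(th-(q[0]*np.cos(q[2]*(t-t0))+q[1]*np.sin(q[2]*(t-t0))+q[3]))
E
python3 - <<'E'
from h import *
D,p=meas(34,"m1",pic=True)
print(D[::2].round(3))
print(fit(D[:,0],D[:,2])); 
try: print(fit(D[:,0],D[:,3]))
except Exception as e: print(e)
E
python3 where.py
```

```text
[[ 5.067  0.085 -0.245 -0.257]
 [ 5.167  0.084 -0.284 -0.327]
 [ 5.267  0.084 -0.295 -0.353]
 [ 5.367  0.084 -0.285 -0.322]
 [ 5.467  0.084 -0.243 -0.255]
 [ 5.567  0.084 -0.164 -0.147]
 [ 5.667  0.084 -0.061 -0.026]
 [ 5.767  0.084  0.061  0.096]
 [ 5.867  0.084  0.175  0.204]
 [ 5.967  0.084  0.275  0.272]
 [ 6.067  0.084  0.333  0.312]
 [ 6.167  0.084  0.347  0.319]
 [ 6.267  0.084  0.318  0.301]
 [ 6.367  0.084  0.245  0.254]
 [ 6.467  0.084  0.139  0.17 ]
 [ 6.567  0.084  0.023  0.06 ]
 [ 6.667  0.084 -0.091 -0.063]]
(np.float64(6.7167), array([-0.15545941, -0.2884027 ,  3.63847946,  0.01232847]), np.float64(0.3276335538152803), np.float64(0.010090874846795361))
(np.float64(6.7167), array([-1.21222490e-01, -3.17454704e-01,  3.44033385e+00, -1.72006968e-04]), np.float64(0.3398122733895608), np.float64(0.012227198085408694))
6.7667 [ 0.546  -0.1399  0.3711] [ 5.3 -0.  -4.1] 0.025985752234616473 40.00060447957367 s,l (np.float64(0.08480469760058815), np.float64(0.0005681475352224746))
[-0.002  0.283 -0.296]
[-0.002  0.283  0.   ]
[ 0.0004 -0.0002  0.0025]
```

View pics/m1.png

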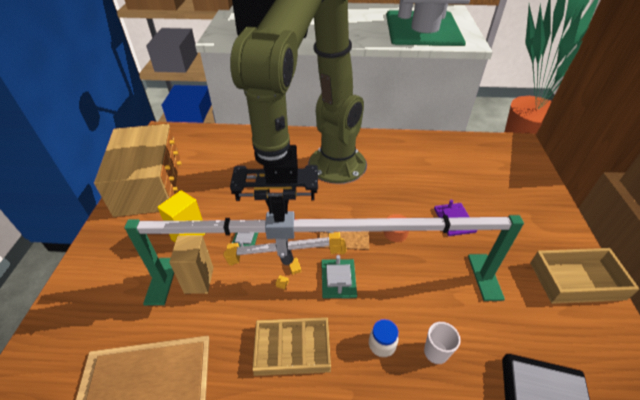

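Scene image: the bar hangs free, its ends at (232,252) and (337,243), well clear of the prop at (193,265). The swing is about 0.33 rad. Now I plan a damping trajectory that ends over the nest.

```bash
cat > plan.py <<'E'
import sys
from h import *
from scipy.optimize import minimize
def plan(tag,x0,xT,N,w=None,vmax=.3,tau=.04,L=.81,keep=99):
    D=np.load(tag+".npy")[-keep:]; th=np.nanmean(D[:,2:],1); t0,q,A,sd=fit(D[:,0],th,w); w=q[2]
    tn=get_state()["time"]+tau-t0
    a,b=q[:2]; th0=a*np.cos(w*tn)+b*np.sin(w*tn); om0=w*(b*np.cos(w*tn)-a*np.sin(w*tn))
    print("A",A.round(3),"w",w,"c",q[3].round(4),"sd",sd.round(4),"th0",th0,om0)
    h=1/12; k=np.arange(N+1); tr=(N-k)*h   # dv at boundary k
    # final state contributions
    T=N*h; F=np.array([th0*np.cos(w*T)+om0/w*np.sin(w*T),-th0*np.sin(w*T)+om0/w*np.cos(w*T)])
    G=np.array([np.sin(w*tr)/(w*L),np.cos(w*tr)/(w*L)])
    dv=lambda v:np.diff(np.r_[0,v,0])
    cons=[dict(type="eq",fun=lambda v:F+G@dv(v)),dict(type="eq",fun=lambda v:(v.sum()*h-(xT-x0))*10)]
    r=minimize(lambda v:(dv(v)**2).sum(),np.full(N,(xT-x0)/N/h),bounds=[(-vmax,vmax)]*N,constraints=cons,options=dict(maxiter=300))
    x=x0+np.cumsum(r.x)*h; g=dv(r.x); tt=[]
    for j in range(N+1):
        tt.append(th0*np.cos(w*j*h)+om0/w*np.sin(w*j*h)+sum(g[i]*np.sin(w*(j-i)*h)/(w*L) for i in range(j)))
    print(r.success,r.fun,"vmax",abs(r.x).max(),"amax",abs(g).max()/h,"thmax",np.abs(tt).max(),"x",x.min(),x.max())
    d=-(x-x0)/.3
    for i in range(0,N,12):
        e=d[i:i+12]-(d[i-1] if i else 0); print(e.round(3).tolist(), "end tcp s",x[min(i+11,N-1)])
E
python3 - <<'E'
from plan import *
for N in(16,20,24): plan("m1",.0848,.242,N)
E
```

```text
A 0.333 w 3.5389926531467806 c 0.0064 sd 0.0032 th0 -0.22668013821437294 -0.8643194668808125
False 0.6455659880711964 vmax 0.3 amax 5.997665018717043 thmax 0.2660126239355519 x 0.1098 0.3097999999999376
[-0.083, -0.167, -0.25, -0.333, -0.417, -0.5, -0.583, -0.667, -0.75, -0.718, -0.635, -0.552] end tcp s 0.25034954848108687
[0.083, 0.167, 0.111, 0.028] end tcp s 0.2419999999999355
A 0.333 w 3.5389926531467806 c 0.0064 sd 0.0032 th0 -0.22668013821437294 -0.8643194668808125
False 0.5656041676438252 vmax 0.3 amax 4.926491254239307 thmax 0.26601262393555286 x 0.10979999999999915 0.31901174482110434
[-0.083, -0.167, -0.25, -0.333, -0.417, -0.5, -0.583, -0.667, -0.75, -0.781, -0.697, -0.614] end tcp s 0.26901174482110524
[0.083, 0.167, 0.25, 0.333, 0.34, 0.257, 0.173, 0.09] end tcp s 0.24199999999999783
A 0.333 w 3.5389926531467806 c 0.0064 sd 0.0032 th0 -0.22668013821437294 -0.8643194668808125
True 0.13387984683313092 vmax 0.3 amax 1.7953006245906287 thmax 0.28484162727742535 x 0.09726736544854603 0.26083284270220564
[-0.042, -0.111, -0.195, -0.278, -0.361, -0.444, -0.514, -0.563, -0.587, -0.583, -0.554, -0.505] end tcp s 0.2363223232653675
[0.062, 0.127, 0.188, 0.235, 0.262, 0.265, 0.244, 0.2, 0.141, 0.076, 0.018, -0.019] end tcp s 0.24200000000844052
```

Emit:
apply_moves(
  rows=[
    [0,-0.042,0,0,0,0],
    [0,-0.111,0,0,0,0],
    [0,-0.195,0,0,0,0],
    [0,-0.278,0,0,0,0],
    [0,-0.361,0,0,0,0],
    [0,-0.444,0,0,0,0],
    [0,-0.514,0,0,0,0],
    [0,-0.563,0,0,0,0],
    [0,-0.587,0,0,0,0],
    [0,-0.583,0,0,0,0],
    [0,-0.554,0,0,0,0],
    [0,-0.505,0,0,0,0],
  ],
)

```text
time: 7.77
tcp_pos: [0.5351, 0.0141, 0.3711]
orientation: [-3.138, -0.119, -0.002]
force: [6.6, 2.3, -5.0]
opening: 0.0258
grip_force: 40.1
```

Emit:
apply_moves(
  rows=[
    [0,0.062,0,0,0,0],
    [0,0.127,0,0,0,0],
    [0,0.188,0,0,0,0],
    [0,0.235,0,0,0,0],
    [0,0.262,0,0,0,0],
    [0,0.265,0,0,0,0],
    [0,0.244,0,0,0,0],
    [0,0.2,0,0,0,0],
    [0,0.141,0,0,0,0],
    [0,0.076,0,0,0,0],
    [0,0.018,0,0,0,0],
    [0,-0.019,0,0,0,0],
  ],
)

```text
time: 8.77
tcp_pos: [0.5348, 0.0189, 0.3711]
orientation: [-3.139, -0.115, -0.002]
force: [6.7, -0.5, -5.7]
opening: 0.0258
grip_force: 40.0
```

```bash
python3 - <<'E'
from h import *
D,p=meas(40,"m2",pic=True)
print(D[::4].round(3)); print(fit(D[:,0],np.nanmean(D[:,2:],1),3.54))
E
python3 where.py
```

```text
[[ 8.7670e+00  2.4300e-01  1.1000e-02  4.6000e-02]
 [ 8.9670e+00  2.4200e-01 -1.8000e-02  1.3000e-02]
 [ 9.1670e+00  2.4200e-01 -4.7000e-02 -1.4000e-02]
 [ 9.3670e+00  2.4200e-01 -5.6000e-02 -2.7000e-02]
 [ 9.5670e+00  2.4200e-01 -4.5000e-02 -8.0000e-03]
 [ 9.7670e+00  2.4200e-01 -1.6000e-02  2.0000e-02]
 [ 9.9670e+00  2.4200e-01  1.2000e-02  4.6000e-02]
 [ 1.0167e+01  2.4200e-01  3.0000e-02  6.6000e-02]
 [ 1.0367e+01  2.4200e-01  2.8000e-02  6.2000e-02]
 [ 1.0567e+01  2.4200e-01  6.0000e-03  3.8000e-02]]
(np.float64(10.7167), array([-0.00484957, -0.04383583,  3.54      ,  0.00526717]), np.float64(0.04410326844132824), np.float64(0.0014221326465732017))
10.7667 [0.5349 0.0176 0.3711] [ 5.4  1.5 -5.5] 0.025835928322895114 40.00623187981546 s,l (np.float64(0.242620362340922), np.float64(0.0004889964579503914))
[-0.003  0.809 -0.297]
[-0.004  0.809  0.   ]
[-0.0004 -0.0012  0.0032]
```

```bash
python3 - <<'E'
from plan import *
plan("m2",.2426,.242,12); plan("m2",.2426,.242,18)
E
```

```text
A 0.044 w 3.5863493217458666 c 0.0052 sd 0.001 th0 -0.02043576593626444 -0.14095757895990263
True 0.03963652773097663 vmax 0.12896835700592954 amax 1.3300793136533275 thmax 0.05272047672285203 x 0.23330840608105718 0.2706639630733732
[0.017, 0.031, 0.031, 0.014, -0.015, -0.049, -0.079, -0.094, -0.089, -0.065, -0.029, 0.002] end tcp s 0.242
A 0.044 w 3.5863493217458666 c 0.0052 sd 0.001 th0 -0.02043576593626444 -0.14095757895990263
True 0.001991134462945222 vmax 0.04349683186980568 amax 0.19328954338388513 thmax 0.035655707724035944 x 0.242 0.26439252553145803
[-0.004, -0.013, -0.023, -0.035, -0.047, -0.058, -0.066, -0.071, -0.073, -0.07, -0.064, -0.055] end tcp s 0.2591559627562454
[0.011, 0.023, 0.035, 0.045, 0.053, 0.057] end tcp s 0.242
```

View pics/m2.png

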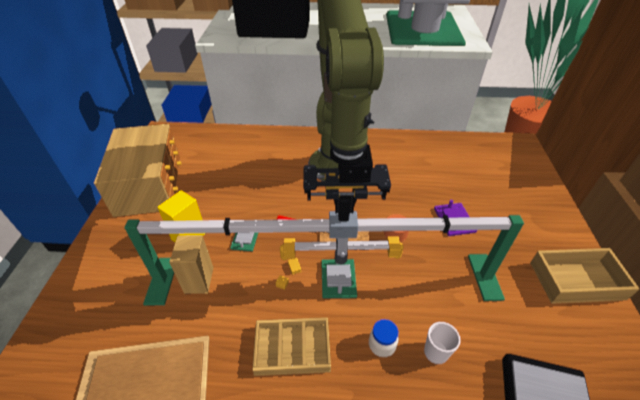

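The bar hangs nearly level over the nest (pin at about (342,250), nest at (339,277)), and the prop at (193,265) has not moved. One small correction (18 rows) follows.

Emit:
apply_moves(
  rows=[
    [0,-0.004,0,0,0,0],
    [0,-0.013,0,0,0,0],
    [0,-0.023,0,0,0,0],
    [0,-0.035,0,0,0,0],
    [0,-0.047,0,0,0,0],
    [0,-0.058,0,0,0,0],
    [0,-0.066,0,0,0,0],
    [0,-0.071,0,0,0,0],
    [0,-0.073,0,0,0,0],
    [0,-0.07,0,0,0,0],
    [0,-0.064,0,0,0,0],
    [0,-0.055,0,0,0,0],
  ],
)

```text
time: 11.77
tcp_pos: [0.5337, 0.0342, 0.3711]
orientation: [-3.139, -0.114, -0.002]
force: [5.9, 2.2, -5.1]
opening: 0.0256
grip_force: 40.0
```

Emit:
apply_moves(
  rows=[
    [0,0.011,0,0,0,0],
    [0,0.023,0,0,0,0],
    [0,0.035,0,0,0,0],
    [0,0.045,0,0,0,0],
    [0,0.053,0,0,0,0],
    [0,0.057,0,0,0,0],
  ],
)

```text
time: 12.27
tcp_pos: [0.535, 0.0165, 0.3711]
orientation: [-3.139, -0.112, -0.001]
force: [6.1, 2.0, -5.0]
opening: 0.0261
grip_force: 40.0
```

```bash
python3 - <<'E'
from h import *
D,p=meas(40,"m3")
print(fit(D[:,0],np.nanmean(D[:,2:],1),3.56),np.nanmean(D[:,2:],1).min(),np.nanmean(D[:,2:],1).max())
p,d=optics.get_image("scene"); c=optics.get_calibration("scene"); W=cloud(d,c["intrinsics"],c["extrinsics"]); s,l=sl(W); z=W[...,2]
h=cv2.cvtColor(p,cv2.COLOR_RGB2HSV)
g=(h[...,0]>60)&(h[...,0]<95)&(h[...,1]>80)&(z>.008)&(z<.02)&(s>.1)&(s<.5)&(abs(l)<.1)
print("plate",np.percentile(s[g],[1,99]))
gr=(abs(l)<.045)&(z>.262)&(z<.275)&(abs(s-.242)<.06); print("carriage top",gr.sum(),np.percentile(s[gr],[2,98]) if gr.sum() else 0)
br=brass(p)&(abs(l)<.045)&(z>.06)&(z<.26)&(abs(s-.242)<.19); A=s[br&(s<.2)];B=s[br&(s>.28)]
print("bar blocks mid",(np.median(A)+np.median(B))/2,(np.percentile(A,2)+np.percentile(B,98))/2)
E
python3 where.py
```

```text
(np.float64(14.2167), array([3.61365533e-03, 1.78390969e-03, 3.56000000e+00, 4.90727306e-03]), np.float64(0.004029992382994125), np.float64(0.0009416649713811822)) -0.0008823164281757216 0.010178711150008431
plate [0.19197293 0.28670094]
carriage top 367 [0.20769341 0.27536816]
bar blocks mid 0.24041808754493477 0.24068447779796573
14.3167 [0.535  0.0163 0.3711] [ 6.6 -0.3 -5.1] 0.02559563840345441 39.99987591058016 s,l (np.float64(0.24131570925746446), np.float64(0.00046436218850610597))
[-0.003  0.804 -0.296]
[-0.003  0.804  0.001]
[ 0.0004 -0.0011  0.0022]
```

Emit:
apply_moves(
  rows=[
    [0,0,0,0,0,0],
    [0,0,0,0,0,0],
    [0,0,0,0,0,0],
    [0,0,0,0,0,0],
    [0,0,0,0,0,0],
    [0,0,0,0,0,0],
    [0,0,0,0,0,0],
    [0,0,0,0,0,0],
    [0,0,0,0,0,0],
    [0,0,0,0,0,0],
    [0,0,0,0,0,0],
    [0,0,0,0,0,0],
  ],
)

```text
time: 15.32
tcp_pos: [0.535, 0.0163, 0.3711]
orientation: [3.139, 0.112, 0.001]
force: [6.1, 0.2, -4.0]
opening: 0.0257
grip_force: 40.0
```

Emit:
apply_moves(
  rows=[
    [0,0,0,0,0,0],
    [0,0,0,0,0,0],
    [0,0,0,0,0,0],
    [0,0,0,0,0,0],
    [0,0,0,0,0,0],
    [0,0,0,0,0,0],
    [0,0,0,0,0,0],
    [0,0,0,0,0,0],
    [0,0,0,0,0,0],
    [0,0,0,0,0,0],
    [0,0,0,0,0,0],
    [0,0,0,0,0,0],
  ],
)

```text
time: 16.32
tcp_pos: [0.535, 0.0163, 0.3711]
orientation: [3.139, 0.112, 0.001]
force: [6.8, 0.7, -4.9]
opening: 0.0257
grip_force: 40.0
```

Emit:
apply_moves(
  rows=[
    [0,0,0,0,0,0],
    [0,0,0,0,0,0],
    [0,0,0,0,0,0],
    [0,0,0,0,0,0],
    [0,0,0,0,0,0],
    [0,0,0,0,0,0],
    [0,0,0,0,0,0],
    [0,0,0,0,0,0],
    [0,0,0,0,0,0],
    [0,0,0,0,0,0],
    [0,0,0,0,0,0],
    [0,0,0,0,0,0],
  ],
  jaw=1,
)

```text
time: 17.32
tcp_pos: [0.5347, 0.0165, 0.3711]
orientation: [3.139, 0.112, -0.0]
force: [-0.3, 0.4, 0.3]
opening: 0.0862
grip_force: 0.0
```

Emit:
apply_moves(
  rows=[
    [0,0,-0.03,0,0,0],
    [0,0,-0.08,0,0,0],
    [0,0,-0.15,0,0,0],
    [0,0,-0.22,0,0,0],
    [0,0,-0.3,0,0,0],
    [0,0,-0.35,0,0,0],
    [0,0,-0.37,0,0,0],
    [0,0,-0.37,0,0,0],
    [0,0,-0.37,0,0,0],
    [0,0,-0.37,0,0,0],
  ],
)

```text
time: 18.15
tcp_pos: [0.5344, 0.0164, 0.4809]
orientation: [3.14, 0.113, -0.003]
force: [0.1, -0.3, -0.4]
opening: 0.0873
grip_force: 0.0
```

```bash
python3 - <<'E'
from h import *
D,p=meas(30,"m4",pic=True)
print(fit(D[:,0],np.nanmean(D[:,2:],1),3.56))
p,d=optics.get_image("scene"); c=optics.get_calibration("scene"); W=cloud(d,c["intrinsics"],c["extrinsics"]); s,l=sl(W); z=W[...,2]
br=brass(p)&(abs(l)<.045)&(z>.06)&(z<.26)&(abs(s-.242)<.19); A=s[br&(s<.2)];B=s[br&(s>.28)]
print("bar mid",(np.median(A)+np.median(B))/2)
pr=(abs(z-.156)<.004)&(abs(l)<.07)&(s<-.05)&(s>-.3); print("prop",np.percentile(s[pr],99),np.percentile(l[pr],[1,99]))
E
python3 where.py
```

```text
(np.float64(19.6), array([3.43061564e-03, 1.86765797e-04, 3.56000000e+00, 4.48997602e-03]), np.float64(0.0034356957267624422), np.float64(0.0006779739067991217))
bar mid 0.240219511695644
prop -0.13912275829212967 [-0.0469431   0.04230248]
19.7 [0.5347 0.0165 0.4821] [ 0.3  0.5 -0.3] 0.086945824847919 0.0 s,l (np.float64(0.2415708847987136), np.float64(0.00017771663833082707))
[-0.002  0.805  0.074]
[-0.002  0.805  0.371]
[0.0002 0.     0.0027]
```

View pics/m4.png

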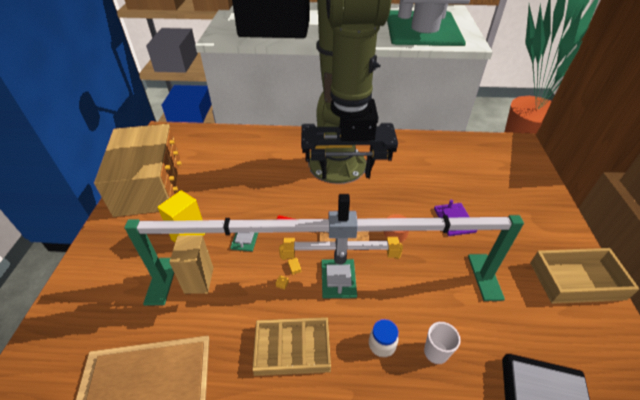

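The image shows the post free at (343,207), the bar level over the nest at (339,277), the prop standing at (193,265), and the gripper clear above. I'm handing the job in.

```bash
python3 -c "
from plant import r
print(r.close_job())"
```

```text
the job is handed in; nothing more can be done
None
```

The job is handed in, though the hand-in returned no verdict: the bar hangs level and still (about 0.003 rad of rocking), centred over the nest to about 2 mm by camera, with the post released, the prop unmoved, and about 20 s of the 54 s used.

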